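# Pin the counter gate and hold the pin

### The arm

A 6-joint arm with a two-finger parallel gripper is mounted at the origin on the work surface. World frame = base frame: x ahead of the robot, y to its left, z up, the work surface at z = 0. Lengths are in mm, angles in rad, forces in N, time in s.
With the tool pointing down it reaches from about 350 to 975 mm from the base axis. Payload 7.1 kg.
Tool frame: the origin (TCP) lies between the finger pads; the fingertips stand 19 mm ahead of it and the grasp point (between the pads) is the TCP; z points along the fingers, y is the line along which they close (so a half turn about z gives the same grasp; the last joint's range is limited). The gripper opens to 88 mm and grips with 3 to 60 N. Pads are 20 mm wide; open, the fingers measure 115 mm over their backs; the gripper's body (75 mm by 178 mm) begins 61 mm behind the grasp point.
Start: joints at [1.273, 0.423, 1.63, -0, 1.089, -0.019], TCP at [171.97, 600.859, 241.675] pointing down, gripper open.
Joint ranges: [-3, 3], [-0.9, 2.11], [0.09, 2.58], [-1.31, 4.45], [0.11, 2.69], [-2.54, 2.54]. Speed limits (rad/s): [2.39, 2.39, 3.01, 3.14, 3.14, 3.14].

### API

Orientations are given as a rotation vector (axis times angle).
In Python, from workcell import ctrl gives the robot as it stands.
- The arm moves only by the tool arm_command, never from a script. Its argument "series" is a list of rows, each an object with "linear": the shift along the tool's x, y, z in m, a list of three; "turn": the turn about the tool's z in rad. A call has 1 to 10 rows; each row shifts and turns the commanded pose from where the row before left it, along the tool's axes as they then stand; what a row does not reach is not made up. A row lasts 1/10 s, in which the tool goes at most 50 mm and 8.59 degrees, less where a joint would pass 70% of its speed; a pose out of reach is approached as far as the arm can. A call with a gripper value outside its range is refused whole. "jaw" is the opening, from -1 (shut) to 1 (fully open), set as the call begins (left out, the last holds). The fingers move at their own pace and stop on an object; the grip force is fixed at half the most. Time passes only in rows, so rows that do not move let the fingers close. It gives the time, the measured TCP pose, the force, the opening and the grip force at its end, in the units of the state.
- ctrl.get_obs(): the state, without advancing time (a new reading comes with each control period).
- ctrl.get_image(name): name is "scene" or "top" or "wrist"; returns a dict with "frame" (384x512x3 uint8, blue, green, red), "fx", "fy", "cx", "cy" (pixels), "rvec" (rotation vector, rad) and "tvec" (3), from world to camera coordinates, as OpenCV has them. Camera axes: x right, y down, z forward; pixel columns grow to the right and rows downward; lengths in mm; the calibration is good to about 2 mm. A picture is of the moment at which its call begins. There is no depth.
- ctrl.close_job(): hands the job in; it is judged then, once.
The state is a dict: "t": time; "qpos": joint angles; "qvel": joint speeds; "joint_torque": joint torques, N m; "ee_pos": TCP position; "orientation": TCP orientation; "ft_force": force on the tool from outside, world axes, zero at the start; "moment": the same for the moment, N m; "width": finger opening in mm; "grasp_force": force on a finger pad.
Only numpy, scipy, OpenCV 4.12 (cv2) and the standard library are available. Lean on these libraries where they do the work, as an engineer would, in place of code of your own. Each camera call takes 0.05 s, during which the arm holds its last target. There are 200 camera calls.

### The job

Get the little counter gate ready for its hinge clip: first clear the two wood offcuts off the gate's base board into the waste bin, then take the long hinge pin from the wooden block and thread it, tapered end first, down through the upper eye and then the lower eye. The pin has no head and would drop through, so finish still holding it upright in the gripper, its lower end about 2 cm out below the lower eye and not resting on the board. Leave the two short pins in their block and the jars, bottle, mug and screwdriver where they stand.

Things in the scene. Friction and masses are not known exactly. Their poses are not given: they have to be found in the camera images.
- gate: Little wooden counter gate, fixed on a dark 12 mm board. Origin: table height, straight below the vertical axis of the two hinge eyes; z up. Board: x -170 to 50, y -125 to 85 mm. Post 40 x 40 mm (top at 130 mm) on the +y side of the eyes; slatted leaf 18 mm thick (y -33 to -118, top at 116 mm) on the -y side, both at x = 0. The offcuts lie on the free -x part of the board.
- upper_eye (a point): Centre of the top mouth of the upper steel eye, on the post: a vertical ring, outside diameter 34 mm, bore 18 mm, 18 mm tall; its mouth is 135 mm above the table and is the highest point of the gate.
- lower_eye (a point): Centre of the top mouth of the lower steel eye, on the gate leaf, straight below the upper one: same ring, bore 18 mm, 18 mm tall, mouth 80 mm and underside 62 mm above the table; the base board's top lies 50 mm below its underside.
- pin: The long hinge pin: plain round steel, no head, 165 mm long, 14 mm diameter, about 200 g (hidden variation); the lowest 10 mm taper to 9 mm. It stands loosely upright, tapered end down, in one of the block's three holes. Origin at the centre of the lower (tapered) end, z along the pin to its top.
- pin_tip (a point): Centre of the long pin's lower, tapered end.
- pin_top (a point): Centre of the long pin's top end; 180 mm above the table at the start.
- block: Fixed wooden block 170 x 55 x 60 mm, origin at the centre of its underside, x along its length; three vertical holes 45 mm deep in a row, 55 mm apart, hold the three pins. It may stand on either side of the gate.
- short1: Short steel pin, 14 mm diameter and 105 mm long (top 120 mm above the table), in another hole of the block; leave it in its hole. Origin at its lower end.
- short2: The other short pin, the same; leave it in its hole. Origin at its lower end.
- bin: Waste bin: fixed grey open box 140 x 140 mm, 90 mm tall, walls and floor 5 mm. Origin at the centre of its underside. It stands on the other side of the gate from the block.
- offcut1: Wood offcut 45 (x) x 26 (y) x 30 mm tall, about 25 g, lying on the gate's base board. Origin at the centre of its underside; its long x axis points roughly square to the gate.
- offcut2: Wood offcut 38 (x) x 24 (y) x 30 mm tall, about 20 g, lying on the same board, about 95 mm or more from the other. Origin as above.
- jar: Honey jar, 64 mm diameter, 85 mm tall, origin under its centre; leave it alone.
- smalljar: Small honey jar, 52 mm diameter, 60 mm tall, on the robot's side of the table; origin under its centre; leave it alone.
- bottle: Small corked bottle, 42 mm diameter, 140 mm tall, beyond the gate; origin under its centre; leave it alone.
- mug: White mug, 80 mm diameter, 92 mm tall, beyond the gate; origin under its centre; leave it alone.
- screwdriver: Screwdriver with a black handle, lying on the table; leave it alone.

How it is judged:
By the outcome, as a careful person would: the job done as asked, in the order asked, and still so for the second after the job is handed in, while the arm keeps its last pose, push and grip.
It also fails if it takes over 72 s, if anything falls off the work surface, if the arm or the gripper's body presses on something with over 40 N, if the wrist force passes 120 N, or if a joint passes its speed limit or range.

## Working session

There is one attempt and no reset: what is moved stays moved. The work goes in short steps, Python scripts to look and compute and a tool call to move; the robot and the scene stay as the last step left them, time stands still between calls to the robot, and variables do not carry over. Pictures are saved under pics/ and viewed, at most 10 in all, crops included, and the job is handed in when it is done.

Besides the shell and the picture viewer there is one more tool, called after ">>>" as a command line: name --argument value ..., lists and objects as JSON in quotes. arm_command: Moves the arm, as the interface text tells. Its arguments: {"type":"object","properties":{"series":{"type":"array"},"jaw":{"type":"number"}},"required":["series"]}

```bash
ls; mkdir -p pics; python3 - <<'E'
from workcell import ctrl
import cv2
o=ctrl.get_obs();print({k:o[k] for k in('t','ee_pos','orientation','ft_force','width')})
import pickle
for n in('top','scene'):
    d=ctrl.get_image(n);cv2.imwrite(f'pics/{n}0.png',cv2.resize(d['frame'],(768,576)));pickle.dump(d,open(f'{n}0.pkl','wb'))
    print(n,d['fx'],d['fy'],d['cx'],d['cy'],d['rvec'],d['tvec'])
E
```

```text
pics
{'t': 0.0, 'ee_pos': array([171.80602411, 600.36545502, 240.88742911]), 'orientation': array([-4.36450603e-01, -3.11090253e+00,  2.41046438e-03]), 'ft_force': array([ 0.17318294, -0.37748156,  1.10519296]), 'width': 87.86401051780096}
top 368.31591568197507 368.31591568197507 260.21581894152894 191.76891990579855 [ 2.13151643 -2.16247539  0.16403993] [ 18.83426086 591.38436294 873.29661292]
scene 391.2356425916901 391.2356425916901 253.33593631847134 193.06053797544322 [ 1.67142459  1.65094629 -0.80994466] [-6.26517379e-02 -2.41259574e+02  1.45745584e+03]
```

View pics/top0.png

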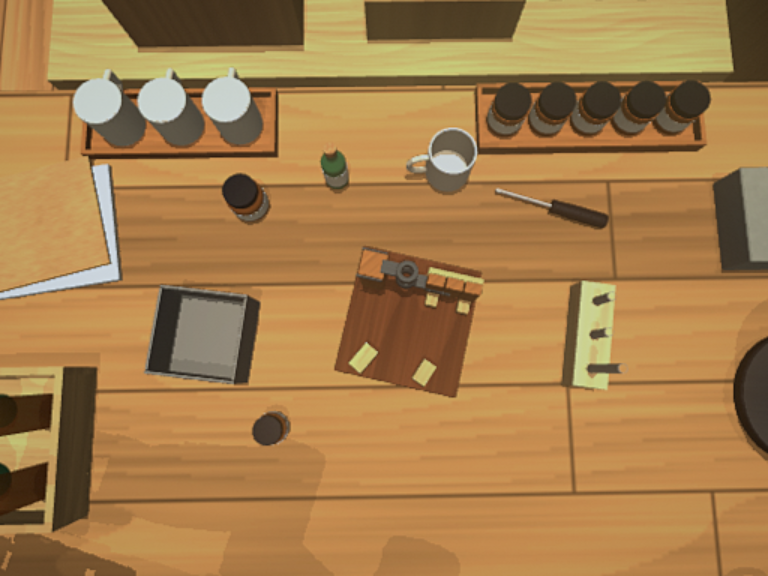

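View pics/scene0.png

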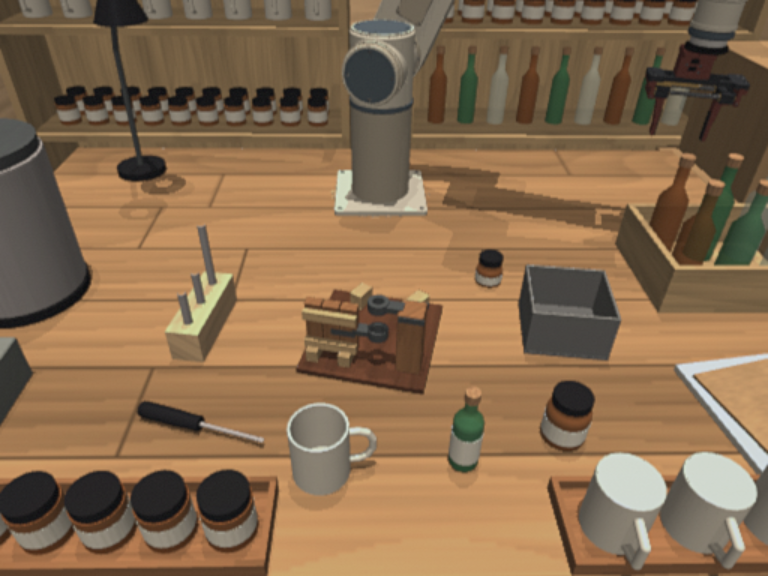

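The top view (scaled 1.5×) shows the offcuts at about (363,358) and (425,372), the upper eye at (406,270), the bin at (203,335), and the block at (592,335) with the long pin nearest the robot, its top at about (618,369). The scene view confirms that the tall pin is the one nearest the robot.

```bash
cat > h.py <<'E'
import numpy as np,cv2,pickle
from scipy.spatial.transform import Rotation as R
def plane(d,uv,z):
    Rm=R.from_rotvec(np.ravel(d['rvec'])).as_matrix();t=np.ravel(d['tvec'])
    c=-Rm.T@t; r=Rm.T@np.array([(uv[0]-d['cx'])/d['fx'],(uv[1]-d['cy'])/d['fy'],1])
    return c+r*(z-c[2])/r[2]
def proj(d,p):
    q=R.from_rotvec(np.ravel(d['rvec'])).as_matrix()@np.asarray(p,float)+np.ravel(d['tvec'])
    return np.array([d['fx']*q[0]/q[2]+d['cx'],d['fy']*q[1]/q[2]+d['cy']])
def polyplane(d,pts,z): return np.array([plane(d,p,z)[:2] for p in np.reshape(pts,(-1,2))])
E
python3 - <<'E'
from h import *
d=pickle.load(open('top0.pkl','rb'));f=d['frame']
hsv=cv2.cvtColor(f,cv2.COLOR_BGR2HSV)
for u,v in[(363,358),(425,372),(590,300),(406,262),(618,369),(400,330),(203,335)]:print((u,v),hsv[int(v/1.5),int(u/1.5)])
# offcut tops
m=cv2.inRange(hsv,(15,40,150),(40,160,255))
for c in cv2.findContours(m,cv2.RETR_EXTERNAL,cv2.CHAIN_APPROX_NONE)[0]:
    a=cv2.contourArea(c)
    x,y=c.reshape(-1,2).mean(0)*1.5
    if a>20 and 320<x<640 and 230<y<420:
        z=60 if x>540 else 42
        P=polyplane(d,c,z).astype(np.float32);r=cv2.minAreaRect(P);print('off/block',x,y,a,np.round(r[0],1),np.round(r[1],1),r[2])
# dark board
m=cv2.inRange(hsv,(0,60,20),(14,255,140))
cv2.imwrite('pics/crop1.png',np.hstack([cv2.resize(f[150:280,215:335],(480,520),interpolation=cv2.INTER_NEAREST)[:,:480],cv2.resize(f[180:265,370:420],(306,520),interpolation=cv2.INTER_NEAREST)]))
E
```

```text
(363, 358) [ 26 109 203]
(425, 372) [ 25 112 202]
(590, 300) [ 33  79 216]
(406, 262) [ 16  47 103]
(618, 369) [ 16  79 146]
(400, 330) [ 12 168 117]
(203, 335) [ 20  41 144]
off/block 424.0769230769231 371.7307692307692 132.5 [452.7 -42.3] [23.5 37.2] 54.89924240112305
off/block 362.75 357.14285714285717 172.0 [478.1  57.2] [25.4 45. ] 49.30157470703125
off/block 462.875 306.625 39.0 [ 559.3 -109.8] [18.4 18.2] 77.7828369140625
off/block 431.3125 299.5 36.0 [570.8 -57.4] [17.9 16.5] 79.62567138671875
off/block 413.19977924944806 251.10044150110377 21886.5 [601.6  62.8] [847.7 336.5] 89.87982177734375
```

View pics/crop1.png

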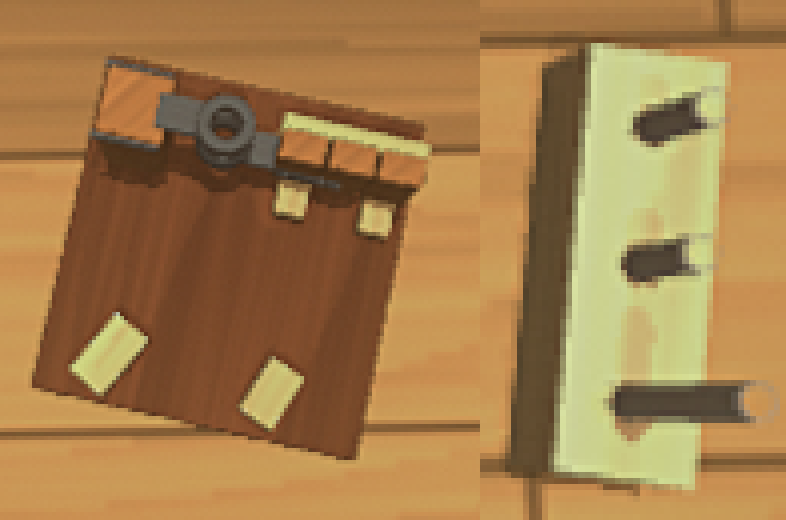

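```bash
python3 - <<'E'
from h import *
d=pickle.load(open('top0.pkl','rb'));s=pickle.load(open('scene0.pkl','rb'));f=d['frame']
hsv=cv2.cvtColor(f,cv2.COLOR_BGR2HSV)
m=cv2.inRange(hsv,(15,40,150),(40,160,255))
for c in cv2.findContours(m,cv2.RETR_EXTERNAL,cv2.CHAIN_APPROX_NONE)[0]:
    x,y=c.reshape(-1,2).mean(0)*1.5
    if 20<cv2.contourArea(c)<500 and 350<y<390 and 320<x<640:
        b=cv2.boxPoints(cv2.minAreaRect(polyplane(d,c,42).astype(np.float32)));e=[b[1]-b[0],b[2]-b[1]];e=max(e,key=np.linalg.norm);print('long axis deg',np.degrees(np.arctan2(e[1],e[0]))%180,b.mean(0))
C=lambda x,y:((x+.5)/4+214.5,(y+.5)/4+149.5)
D=lambda x,y:((x-480+.5)/6.12+369.5,(y+.5)/6.12+179.5)
eye=plane(d,C(225,122),135);print('eye',eye)
print('eye scene px*1.5',proj(s,eye)*1.5, 'low',proj(s,[eye[0],eye[1],80])*1.5)
for n,p in dict(b0=(108,58),b1=(428,124),b2=(355,459),b3=(34,386)).items():print(n,plane(d,C(*p),12))
pt=plane(d,D(760,402),180);print('pintop',pt,'base',plane(d,D(624,402),60),'scene px',proj(s,pt)*1.5)
print('short',plane(d,D(712,105),120),plane(d,D(703,252),120))
print('block',[plane(d,D(*p),60)[:2].round() for p in((592,44),(728,62),(695,489),(555,470))])
print('bin top',[plane(d,(u/1.5,v/1.5),90)[:2].round() for u,v in((163,287),(246,293),(238,383),(147,376))])
o=R.from_rotvec([-4.36450603e-01,-3.11090253,2.41e-3]).as_matrix();print(o.round(3))
E
cat > w.py <<'E'
E
```

```text
long axis deg 144.89925 [452.74292 -42.26398]
long axis deg 139.30157 [478.1175   57.18113]
eye [604.16805088 -13.50842541 135.        ]
eye scene px*1.5 [379.61329275 299.15060222] low [379.18598894 326.62645867]
b0 [669.78783007  57.46975774  12.        ]
b1 [ 623.23206163 -149.35011471   12.        ]
b2 [410.96341205 -95.26101063  12.        ]
b3 [459.13736883 105.62192319  12.        ]
pintop [ 454.6213223  -308.91990513  180.        ] base [ 455.06356446 -306.14611522   60.        ] scene px [201.32209372 223.03244768]
short [ 564.06158813 -324.69757395  120.        ] [ 509.4552711  -317.34713695  120.        ]
block [array([ 597., -303.]), array([ 589., -357.]), array([ 421., -332.]), array([ 429., -277.])]
bin top [array([591., 368.]), array([579., 237.]), array([440., 246.]), array([453., 386.])]
[[-0.961  0.275 -0.   ]
 [ 0.275  0.961 -0.001]
 [ 0.    -0.002 -1.   ]]
```

```bash
cat > w.py <<'E'
import sys;from h import *
from workcell import ctrl
# usage: w.py x y z [yaw deg of tool y]
o=ctrl.get_obs();M=R.from_rotvec(o['orientation']).as_matrix();a=[float(v) for v in sys.argv[1:]]
yaw=np.degrees(np.arctan2(M[1,1],M[0,1]));turn=0
if len(a)>3: turn=-((a[3]-yaw+90)%180-90); turn=np.radians(turn)
M2=M@R.from_euler('z',turn).as_matrix();l=M2.T@(np.array(a[:3])-o['ee_pos'])
print('t',round(o['t'],2),'pos',o['ee_pos'].round(1),'yaw',round(yaw,1),'q',np.round(o['qpos'],2),'F',o['ft_force'].round(1),'w',round(o['width'],1),'g',round(float(np.max(o['grasp_force'])),1))
print('turn first',round(turn,4),'then linear mm',l.round(1),'norm',np.linalg.norm(l).round(), 'tilt z',M[:,2].round(4))
E
python3 w.py 478.1 57.2 160 49.3
```

```text
t 0.1 pos [171.8 600.4 241. ] yaw 74.0 q [ 1.27  0.42  1.63  0.    1.09 -0.02] F [-0.  -0.9  0.6] w 87.4 g 0.0
turn first 0.4316 then linear mm [-586.4 -212.    81.6] norm 629.0 tilt z [-4.0e-04 -1.3e-03 -1.0e+00]
```

>>> arm_command --series '[{"linear": [0,0,0],"turn": 0.144},{"linear": [0,0,0],"turn": 0.144},{"linear": [0,0,0],"turn": 0.1436},{"linear": [-0.037,-0.0135,0],"turn": 0},{"linear": [-0.037,-0.0135,0],"turn": 0},{"linear": [-0.037,-0.0135,0],"turn": 0},{"linear": [-0.037,-0.0135,0],"turn": 0},{"linear": [-0.037,-0.0135,0],"turn": 0},{"linear": [-0.037,-0.0135,0],"turn": 0},{"linear": [-0.037,-0.0135,0],"turn": 0}]'

```text
t: 1.1
ee_pos: [307.0, 358.7, 241.5]
orientation: [-1.092, -2.946, 0.001]
ft_force: [1.0, 0.4, 0.6]
width: 87.9
grasp_force: 0.0
```

>>> arm_command --jaw 0.3 --series '[{"linear": [-0.037,-0.0135,0],"turn": 0},{"linear": [-0.037,-0.0135,0],"turn": 0},{"linear": [-0.037,-0.0135,0.0],"turn": 0},{"linear": [-0.037,-0.0135,0.01],"turn": 0},{"linear": [-0.037,-0.0135,0.01],"turn": 0},{"linear": [-0.037,-0.0135,0.01],"turn": 0},{"linear": [-0.037,-0.0135,0.01],"turn": 0},{"linear": [-0.037,-0.0135,0.02],"turn": 0},{"linear": [-0.03,-0.01,0.02],"turn": 0},{"linear": [0,0,0],"turn": 0}]'

```text
t: 2.1
ee_pos: [477.1, 55.5, 159.5]
orientation: [-1.097, -2.941, 0.003]
ft_force: [-0.0, 0.5, -0.8]
width: 56.7
grasp_force: 0.0
```

```bash
python3 - <<'E'
from h import *
from workcell import ctrl
d=ctrl.get_image('wrist');hsv=cv2.cvtColor(d['frame'],cv2.COLOR_BGR2HSV)
m=cv2.inRange(hsv,(18,40,130),(40,160,255))
for c in cv2.findContours(m,cv2.RETR_EXTERNAL,cv2.CHAIN_APPROX_NONE)[0]:
    if cv2.contourArea(c)>150:
        r=cv2.minAreaRect(polyplane(d,c,42).astype(np.float32));print(c.reshape(-1,2).mean(0).round(),np.round(r[0],1),np.round(r[1],1),round(r[2],1))
cv2.imwrite('pics/wr1.png',d['frame'])
E
python3 w.py 478.1 57.2 34 49.3
```

```text
[233. 336.] [567.5 -54.6] [17.2 15.6] 75.2
[149. 238.] [452.  -43.2] [21.9 36.4] 54.3
[ 95. 225.] [411.7 -70.4] [12.1 39.9] 6.0
[ 59. 220.] [388.9 -92. ] [ 8.6 77.7] 1.3
[417. 150.] [535.2 168.7] [97.5  7.3] 89.4
[404. 108.] [502.5 182.6] [78.5 16.8] 89.5
[384.  76.] [471.8 184.6] [26.  83.5] 0.9
[368.  45.] [447.5 184.4] [ 6.5 86.6] 0.3
[354.  36.] [436.1 181.9] [ 4.5 81.6] 0.3
[334.  16.] [416.3 182.2] [29.7  5.9] 88.8
t 2.15 pos [476.5  56.8 160.3] yaw 49.1 q [ 0.09  0.34  2.   -0.    0.8  -0.76] F [ 0.1 -0.2 -0. ] w 57.0 g 0.0
turn first -0.0033 then linear mm [ -1.2   1.6 126.3] norm 126.0 tilt z [-2.9e-03 -3.0e-04 -1.0e+00]
```

View pics/wr1.png

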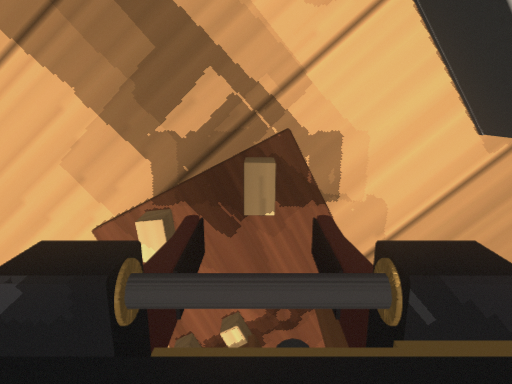

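The wrist view shows offcut1 at about (260,186), centred and square between the fingers. Offcut2's wrist estimate agrees with the top view to about 1 mm. Descending.

>>> arm_command --series '[{"linear": [0,0,0.03],"turn": 0},{"linear": [-0.001,0.0015,0.03],"turn": 0},{"linear": [0,0,0.03],"turn": 0},{"linear": [0,0,0.02],"turn": 0},{"linear": [0,0,0.016],"turn": 0},{"linear": [0,0,0],"turn": 0}]'

```text
t: 2.75
ee_pos: [477.1, 59.5, 34.5]
orientation: [-1.09, -2.943, 0.002]
ft_force: [0.6, -0.7, 1.1]
width: 57.5
grasp_force: 0.0
```

>>> arm_command --jaw -1 --series '[{"linear": [0,0,0],"turn": 0},{"linear": [0,0,0],"turn": 0},{"linear": [0,0,0],"turn": 0},{"linear": [0,0,0],"turn": 0},{"linear": [0,0,0],"turn": 0}]'

```text
t: 3.25
ee_pos: [479.0, 58.8, 36.4]
orientation: [1.092, 2.944, 0.001]
ft_force: [-1.0, 0.7, 7.6]
width: 25.8
grasp_force: 30.0
```

>>> arm_command --series '[{"linear": [0,0,-0.02],"turn": 0},{"linear": [0,0,-0.03],"turn": 0},{"linear": [0,0,-0.03],"turn": 0},{"linear": [0,0,-0.03],"turn": 0},{"linear": [0,0,-0.01],"turn": 0}]'

```text
t: 3.75
ee_pos: [480.0, 58.8, 158.3]
orientation: [1.091, 2.942, 0.003]
ft_force: [0.5, -0.1, -0.7]
width: 26.0
grasp_force: 30.0
```

```bash
python3 w.py 510 325 155; python3 w.py 510 325 155 0
```

```text
t 3.75 pos [480.   58.8 158.3] yaw 49.3 q [ 0.1   0.34  2.    0.    0.79 -0.76] F [ 0.5 -0.1 -0.7] w 26.0 g 30.0
turn first 0 then linear mm [150.9 221.3   3.6] norm 268.0 tilt z [ 4.5e-03  4.0e-04 -1.0e+00]
t 3.75 pos [480.   58.8 158.3] yaw 49.3 q [ 0.1   0.34  2.    0.    0.79 -0.76] F [ 0.5 -0.1 -0.7] w 26.0 g 30.0
turn first 0.8602 then linear mm [266.2  30.    3.6] norm 268.0 tilt z [ 4.5e-03  4.0e-04 -1.0e+00]
```

>>> arm_command --series '[{"linear": [0.0189,0.0277,0],"turn": 0},{"linear": [0.0189,0.0277,0],"turn": 0},{"linear": [0.0189,0.0277,0],"turn": 0},{"linear": [0.0189,0.0277,0],"turn": 0},{"linear": [0.0189,0.0277,0],"turn": 0},{"linear": [0.0189,0.0277,0],"turn": 0},{"linear": [0.0189,0.0277,0],"turn": 0},{"linear": [0.0189,0.0277,0.02],"turn": 0},{"linear": [0,0,0.03],"turn": 0},{"linear": [0,0,0.03],"turn": 0}]'

```text
t: 4.75
ee_pos: [508.2, 326.5, 74.1]
orientation: [1.09, 2.946, 0.001]
ft_force: [0.8, -0.3, -0.0]
width: 26.0
grasp_force: 30.0
```

>>> arm_command --jaw 0.1 --series '[{"linear": [0,0,0],"turn": 0},{"linear": [0,0,0],"turn": 0},{"linear": [0,0,0],"turn": 0},{"linear": [0,0,0],"turn": 0},{"linear": [0,0,-0.03],"turn": 0},{"linear": [0,0,-0.03],"turn": 0},{"linear": [0,0,-0.03],"turn": 0}]'

```text
t: 5.45
ee_pos: [508.9, 325.3, 168.0]
orientation: [1.093, 2.944, 0.002]
ft_force: [0.4, 0.4, 0.8]
width: 48.3
grasp_force: 0.0
```

```bash
python3 w.py 452.4 -42.7 155 54.7
```

```text
t 5.45 pos [508.9 325.3 168. ] yaw 49.3 q [ 0.55  0.48  1.73 -0.    0.93 -0.31] F [0.4 0.4 0.8] w 48.3 g 0.0
turn first -0.0947 then linear mm [-166.6 -333.    12.6] norm 373.0 tilt z [ 1.3e-03  8.0e-04 -1.0e+00]
```

>>> arm_command --jaw 0.3 --series '[{"linear": [0,0,0],"turn": -0.0947},{"linear": [-0.0185,-0.037,0],"turn": 0},{"linear": [-0.0185,-0.037,0],"turn": 0},{"linear": [-0.0185,-0.037,0],"turn": 0},{"linear": [-0.0185,-0.037,0],"turn": 0},{"linear": [-0.0185,-0.037,0],"turn": 0},{"linear": [-0.0185,-0.037,0],"turn": 0},{"linear": [-0.0185,-0.037,0],"turn": 0},{"linear": [-0.0185,-0.037,0],"turn": 0},{"linear": [-0.0186,-0.037,0.013],"turn": 0}]'

```text
t: 6.45
ee_pos: [453.5, -44.6, 155.1]
orientation: [0.95, 2.988, 0.002]
ft_force: [1.1, -0.2, 0.6]
width: 57.3
grasp_force: 0.0
```

```bash
python3 w.py 452.4 -42.7 34 54.7;python3 w.py 452.4 -42.7 34 54.7
```

```text
t 6.45 pos [453.5 -44.6 155.1] yaw 54.7 q [-0.12  0.31  2.06  0.    0.76 -1.08] F [ 1.1 -0.2  0.6] w 57.3 g 0.0
turn first 0.0003 then linear mm [  2.7   0.6 121. ] norm 121.0 tilt z [ 5.9e-03 -7.0e-04 -1.0e+00]
t 6.45 pos [453.5 -44.6 155.1] yaw 54.7 q [-0.12  0.31  2.06  0.    0.76 -1.08] F [ 1.1 -0.2  0.6] w 57.3 g 0.0
turn first 0.0003 then linear mm [  2.7   0.6 121. ] norm 121.0 tilt z [ 5.9e-03 -7.0e-04 -1.0e+00]
```

>>> arm_command --series '[{"linear": [0.001,0,0.03],"turn": 0},{"linear": [0,0,0.03],"turn": 0},{"linear": [0,0,0.03],"turn": 0},{"linear": [0,0,0.02],"turn": 0},{"linear": [0,0,0.01],"turn": 0},{"linear": [0,0,0],"turn": 0}]'

```text
t: 7.05
ee_pos: [451.5, -42.3, 32.6]
orientation: [-0.952, -2.994, 0.0]
ft_force: [0.4, 0.7, 0.9]
width: 57.2
grasp_force: 0.0
```

>>> arm_command --jaw -1 --series '[{"linear": [0,0,0],"turn": 0},{"linear": [0,0,0],"turn": 0},{"linear": [0,0,0],"turn": 0},{"linear": [0,0,0],"turn": 0},{"linear": [0,0,0],"turn": 0}]'

```text
t: 7.55
ee_pos: [451.7, -42.2, 33.2]
orientation: [0.952, 2.993, 0.0]
ft_force: [-1.5, 0.8, 4.6]
width: 24.0
grasp_force: 30.0
```

>>> arm_command --series '[{"linear": [0,0,-0.02],"turn": 0},{"linear": [0,0,-0.03],"turn": 0},{"linear": [0,0,-0.03],"turn": 0},{"linear": [0,0,-0.03],"turn": 0},{"linear": [0,0,-0.01],"turn": 0}]'

```text
t: 8.05
ee_pos: [452.7, -42.3, 155.2]
orientation: [0.951, 2.99, 0.001]
ft_force: [0.8, -0.1, -0.8]
width: 23.8
grasp_force: 30.0
```

```bash
python3 w.py 525 285 155
```

```text
t 8.05 pos [452.7 -42.3 155.2] yaw 54.7 q [-0.12  0.31  2.06 -0.    0.76 -1.07] F [ 0.8 -0.1 -0.8] w 23.8 g 30.0
turn first 0 then linear mm [1.30e+02 3.09e+02 3.00e-01] norm 335.0 tilt z [ 4.2e-03 -5.0e-04 -1.0e+00]
```

>>> arm_command --series '[{"linear": [0.0162,0.0386,0],"turn": 0},{"linear": [0.0162,0.0386,0],"turn": 0},{"linear": [0.0162,0.0386,0],"turn": 0},{"linear": [0.0162,0.0386,0],"turn": 0},{"linear": [0.0162,0.0386,0],"turn": 0},{"linear": [0.0162,0.0386,0],"turn": 0},{"linear": [0.0162,0.0386,0],"turn": 0},{"linear": [0.0162,0.0386,0.01],"turn": 0},{"linear": [0,0,0.035],"turn": 0},{"linear": [0,0,0.03],"turn": 0}]'

```text
t: 9.05
ee_pos: [523.6, 286.2, 75.9]
orientation: [0.948, 2.995, 0.0]
ft_force: [-0.2, 0.5, -0.5]
width: 24.0
grasp_force: 30.0
```

>>> arm_command --jaw 0.1 --series '[{"linear": [0,0,0],"turn": 0},{"linear": [0,0,0],"turn": 0},{"linear": [0,0,0],"turn": 0},{"linear": [0,0,0],"turn": 0},{"linear": [0,0,-0.03],"turn": 0},{"linear": [0,0,-0.04],"turn": 0},{"linear": [0,0,-0.04],"turn": 0},{"linear": [0,0,-0.04],"turn": 0},{"linear": [0,0,-0.04],"turn": 0},{"linear": [0,0,0],"turn": 0}]'

```text
t: 10.05
ee_pos: [527.0, 286.1, 275.4]
orientation: [0.95, 2.985, 0.014]
ft_force: [1.0, -0.1, 1.1]
width: 48.4
grasp_force: 0.0
```

```bash
python3 w.py 455 -308 260 -7; python3 w.py 455 -308 260 83
```

```text
t 10.05 pos [527.  286.1 275.4] yaw 54.7 q [ 0.48  0.34  1.67  0.    1.12 -0.48] F [ 1.  -0.1  1.1] w 48.4 g 0.0
turn first 1.0769 then linear mm [-598.6    0.9   11.1] norm 599.0 tilt z [ 0.0113  0.0059 -0.9999]
t 10.05 pos [527.  286.1 275.4] yaw 54.7 q [ 0.48  0.34  1.67  0.    1.12 -0.48] F [ 1.  -0.1  1.1] w 48.4 g 0.0
turn first -0.4939 then linear mm [  -0.9 -598.6   11.1] norm 599.0 tilt z [ 0.0113  0.0059 -0.9999]
```

>>> arm_command --series '[{"linear": [0,0,0],"turn": -0.1235},{"linear": [0,0,0],"turn": -0.1235},{"linear": [0,0,0],"turn": -0.1235},{"linear": [0,0,0],"turn": -0.1235},{"linear": [0,-0.04,0],"turn": 0},{"linear": [0,-0.04,0],"turn": 0},{"linear": [0,-0.04,0],"turn": 0},{"linear": [0,-0.04,0],"turn": 0},{"linear": [0,-0.04,0],"turn": 0},{"linear": [0,-0.04,0],"turn": 0}]'

```text
t: 11.05
ee_pos: [494.2, 44.9, 268.1]
orientation: [0.191, 3.135, 0.0]
ft_force: [0.1, -0.9, 0.1]
width: 48.4
grasp_force: 0.0
```

>>> arm_command --jaw 0 --series '[{"linear": [0,-0.04,0],"turn": 0},{"linear": [0,-0.04,0],"turn": 0},{"linear": [0,-0.04,0],"turn": 0},{"linear": [0,-0.04,0],"turn": 0},{"linear": [0,-0.04,0],"turn": 0},{"linear": [0,-0.04,0],"turn": 0},{"linear": [0,-0.04,0],"turn": 0},{"linear": [0,-0.04,0],"turn": 0},{"linear": [0,-0.039,0],"turn": 0},{"linear": [0,0,0],"turn": 0}]'

```text
t: 12.05
ee_pos: [450.5, -313.7, 268.1]
orientation: [0.197, 3.134, -0.003]
ft_force: [-0.0, 0.4, 0.1]
width: 44.1
grasp_force: 0.0
```

```bash
python3 - <<'E'
from h import *
from workcell import ctrl
d=ctrl.get_image('wrist');t=ctrl.get_image('top');pickle.dump((d,t),open('b.pkl','wb'))
f=t['frame'];cv2.imwrite('pics/b.png',np.hstack([cv2.resize(d['frame'],(512,384)),cv2.resize(f[180:265,90:180],(288,272),interpolation=cv2.INTER_CUBIC)[:272].repeat(1,0) if 0 else cv2.copyMakeBorder(cv2.resize(f[180:265,90:180],(288,272)),0,112,0,0,cv2.BORDER_CONSTANT)]))
print('expected pin top px',proj(d,[454.6,-308.5,180]),proj(d,[455,-306.5,60]))
E
python3 w.py 455 -308 150 83
```

```text
expected pin top px [266.48409281 202.70068158] [265.74194727 171.23101496]
t 12.15 pos [ 450.6 -310.2  267.6] yaw 82.9 q [-0.62  0.28  1.78  0.    1.08 -2.07] F [ 0.3  0.1 -0.5] w 43.9 g 0.0
turn first -0.0018 then linear mm [ -4.1   2.7 117.6] norm 118.0 tilt z [ 0.e+00  3.e-04 -1.e+00]
```

View pics/b.png

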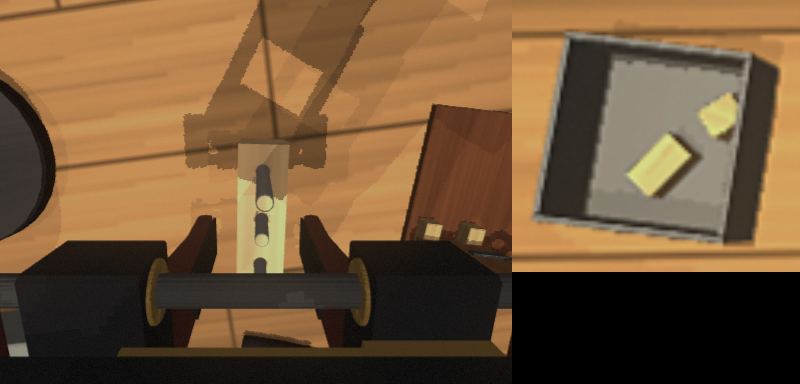

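The bin crop shows both offcuts inside. In the wrist view the long pin's top circle is at about (264,203) and its foot at about (263,172).

```bash
python3 - <<'E'
from h import *
d,t=pickle.load(open('b.pkl','rb'))
print(plane(d,(264,203),180),plane(d,(263.2,172),60))
g=cv2.cvtColor(d['frame'],cv2.COLOR_BGR2GRAY)[190:216,250:280]
g=cv2.resize(g,None,fx=4,fy=4,interpolation=cv2.INTER_CUBIC)
print(cv2.HoughCircles(g,cv2.HOUGH_GRADIENT,1,30,param1=80,param2=10,minRadius=20,maxRadius=48))
E
```

```text
[ 454.59819859 -310.33680997  180.        ] [ 455.49801472 -309.35175135   60.        ]
[[[59.5 51.5 31. ]]]
```

>>> arm_command --series '[{"linear": [-0.004,0.001,0],"turn": 0},{"linear": [0,0,0.03],"turn": 0},{"linear": [0,0,0.03],"turn": 0},{"linear": [0,0,0.03],"turn": 0},{"linear": [0,0,0.02],"turn": 0},{"linear": [0,0,0.007],"turn": 0},{"linear": [0,0,0],"turn": 0},{"linear": [0,0,0],"turn": 0}]'

```text
t: 12.95
ee_pos: [456.1, -309.1, 151.6]
orientation: [0.19, 3.135, -0.001]
ft_force: [-0.0, 0.8, -0.1]
width: 44.2
grasp_force: 0.0
```

```bash
python3 - <<'E'
from workcell import ctrl
import numpy as np,time
P=[]
from h import *
d=ctrl.get_image('wrist');cv2.imwrite('pics/c.png',d['frame'])
print('pin px',proj(d,[454.6,-309.7,180]))
E
python3 w.py 454.8 -309.6 150 83
```

```text
pin px [257.04580361 277.36579844]
t 13.0 pos [ 456.2 -309.4  151.9] yaw 83.1 q [-0.62  0.44  1.86  0.    0.84 -2.07] F [0.4 0.1 0.4] w 43.8 g 0.0
turn first 0.0011 then linear mm [ 1.4 -0.4  1.9] norm 2.0 tilt z [ 0.0017 -0.0012 -1.    ]
```

View pics/c.png

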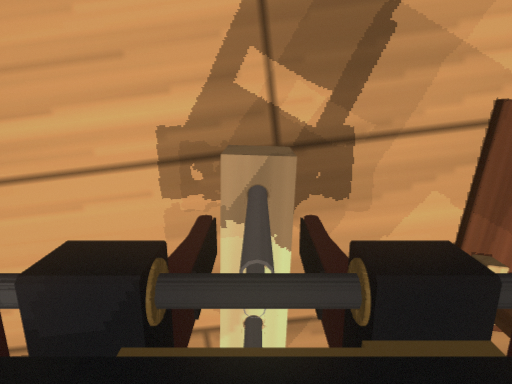

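The pin, running from about (258,190) to (257,270), stands centred between the fingers. Closing the jaw and lifting.

>>> arm_command --jaw -1 --series '[{"linear": [0,0,0],"turn": 0},{"linear": [0,0,0],"turn": 0},{"linear": [0,0,0],"turn": 0},{"linear": [0,0,0],"turn": 0},{"linear": [0,0,0],"turn": 0},{"linear": [0,0,0],"turn": 0}]'

```text
t: 13.6
ee_pos: [455.4, -309.4, 150.9]
orientation: [0.191, 3.135, -0.0]
ft_force: [-0.2, 0.6, 1.4]
width: 13.5
grasp_force: 30.0
```

>>> arm_command --series '[{"linear": [0,0,-0.01],"turn": 0},{"linear": [0,0,-0.02],"turn": 0},{"linear": [0,0,-0.02],"turn": 0},{"linear": [0,0,-0.03],"turn": 0},{"linear": [0,0,-0.03],"turn": 0},{"linear": [0,0,-0.03],"turn": 0},{"linear": [0,0,-0.01],"turn": 0},{"linear": [0,0,0],"turn": 0}]'

```text
t: 14.4
ee_pos: [455.7, -309.5, 302.0]
orientation: [0.191, 3.133, -0.002]
ft_force: [-0.4, -0.5, -2.6]
width: 13.6
grasp_force: 30.0
```

```bash
python3 w.py 604 -13.8 305 83
```

```text
t 14.4 pos [ 455.7 -309.5  302. ] yaw 83.0 q [-0.62  0.25  1.74  0.    1.15 -2.07] F [-0.4 -0.5 -2.6] w 13.6 g 30.0
turn first 0.0005 then linear mm [-111.2  311.6   -3.1] norm 331.0 tilt z [ 0.0022 -0.0016 -1.    ]
```

>>> arm_command --series '[{"linear": [-0.005,0.014,0],"turn": 0},{"linear": [-0.0105,0.0295,0],"turn": 0},{"linear": [-0.0105,0.0295,0],"turn": 0},{"linear": [-0.0105,0.0295,0],"turn": 0},{"linear": [-0.0105,0.0295,0],"turn": 0},{"linear": [-0.0105,0.0295,0],"turn": 0},{"linear": [-0.0105,0.0295,0],"turn": 0},{"linear": [-0.0105,0.0295,0],"turn": 0},{"linear": [-0.0105,0.0295,0],"turn": 0},{"linear": [-0.0105,0.0295,0],"turn": 0}]'

```text
t: 15.4
ee_pos: [587.3, -41.6, 298.2]
orientation: [-0.19, -3.132, -0.001]
ft_force: [0.3, 0.6, -3.0]
width: 13.3
grasp_force: 30.0
```

>>> arm_command --series '[{"linear": [-0.008,0.021,0],"turn": 0},{"linear": [-0.0037,0.0111,0],"turn": 0},{"linear": [0,0,0],"turn": 0},{"linear": [0,0,0],"turn": 0}]'

```text
t: 15.8
ee_pos: [602.7, -13.6, 299.6]
orientation: [-0.19, -3.134, 0.001]
ft_force: [0.3, -0.4, -2.9]
width: 13.2
grasp_force: 30.0
```

```bash
python3 w.py 604 -13.8 305 83; python3 - <<'E'
from h import *
from workcell import ctrl
d=ctrl.get_image('wrist');s=ctrl.get_image('scene');pickle.dump((d,s),open('e.pkl','wb'))
e=[604,-13.8,135];print('eye wrist',proj(d,e),'scene',proj(s,e))
p=ctrl.get_obs()['ee_pos'];
for z in(p[2]-136,p[2]-25,p[2]+29): print(z,proj(d,[p[0],p[1],z]),proj(s,[p[0],p[1],z]))
u,v=proj(s,[604,-13.8,150]).astype(int);print(u,v)
c=s['frame'][v-70:v+50,u-45:u+45]
cv2.imwrite('pics/e.png',np.hstack([cv2.copyMakeBorder(cv2.resize(d['frame'][100:384,150:380],None,fx=1.7,fy=1.7),0,0,0,0,0)[:480,:390],cv2.resize(c,(360,480),interpolation=cv2.INTER_CUBIC)]))
E
```

```text
t 15.8 pos [602.7 -13.6 299.6] yaw 83.0 q [-0.04  0.33  1.63 -0.    1.19 -1.49] F [ 0.3 -0.4 -2.9] w 13.2 g 30.0
turn first 0.0009 then linear mm [-1.3  0.  -5.4] norm 6.0 tilt z [-2.2e-03 -3.0e-04 -1.0e+00]
eye wrist [258.46054492 178.37007865] scene [252.94658131 199.38868852]
164.245517759819 [257.75636584 184.24539057] [252.86576256 188.78143896]
275.245517759819 [257.57706027 230.98683095] [253.50601903 145.62258176]
329.245517759819 [257.37842753 282.76648749] [253.85725809 121.94601308]
253 194
```

View pics/e.png

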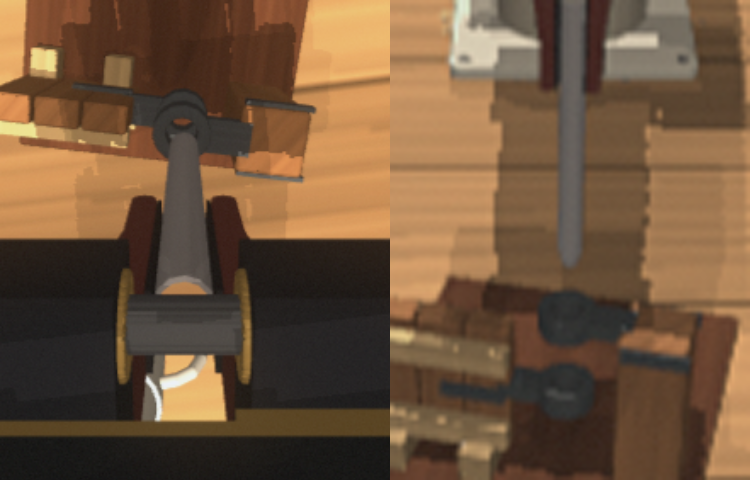

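The wrist crop shows the tip at full-image (257,182), with the upper ring near (257,170), partly hidden. The scene view matches prediction: tip (253,190) and ring (252.4,199.6). The ring's depth along world x needs a closer look.

```bash
python3 - <<'E'
from h import *
d,s=pickle.load(open('e.pkl','rb'))
big=cv2.resize(d['frame'][140:200,220:300],(800,600),interpolation=cv2.INTER_CUBIC)
a=np.linspace(0,2*np.pi,60)
for z,col,r in((135,(0,0,255),17),(135,(0,0,255),9),(80,(0,255,0),17),(164,(255,0,0),4.5)):
    for t in a:
        u,v=proj(d,[604+r*np.cos(t),-13.8+r*np.sin(t),z]) if z!=164 else proj(d,[602.7+r*np.cos(t),-13.6+r*np.sin(t),z])
        cv2.circle(big,(int((u-219.5)*10),int((v-139.5)*10)),2,col,-1)
cv2.imwrite('pics/f.png',big)
Rm=R.from_rotvec(np.ravel(d['rvec'])).as_matrix();print('cam',-Rm.T@np.ravel(d['tvec']),Rm[2])
E
```

```text
cam [538.08703106  -6.11337533 442.18756205] [ 0.23971175 -0.03030481 -0.97037101]
```

View pics/f.png

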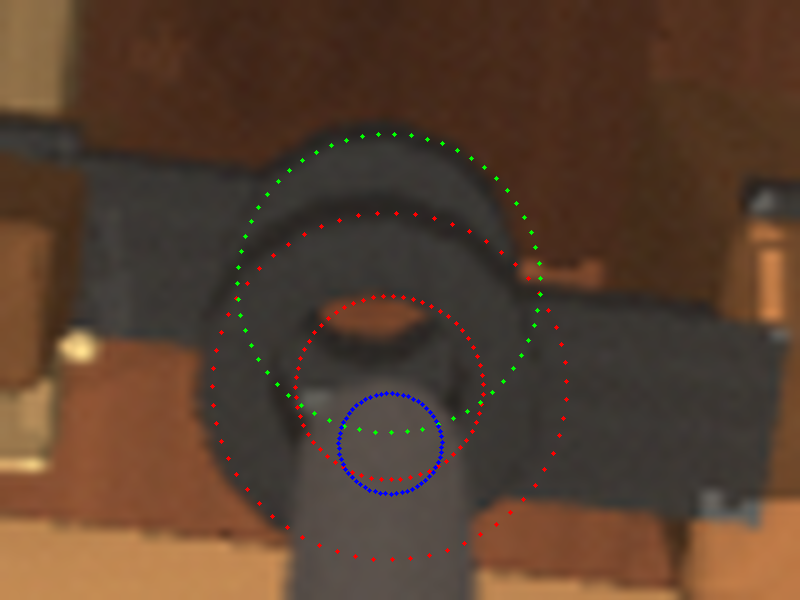

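The enlargement shows the upper ring centred near (377,375) and the tip centre near (377,425). Both sit about 1.2 px off prediction in the same direction, so the pin is aligned sideways and needs about +1.7 mm in world x. Correcting, then lowering slowly while watching the force.

>>> arm_command --series '[{"linear": [-0.0017,0,0],"turn": 0},{"linear": [0,0,0.01],"turn": 0},{"linear": [0,0,0.01],"turn": 0},{"linear": [0,0,0.005],"turn": 0},{"linear": [0,0,0.005],"turn": 0},{"linear": [0,0,0.005],"turn": 0},{"linear": [0,0,0.005],"turn": 0},{"linear": [0,0,0],"turn": 0}]'

```text
t: 16.7
ee_pos: [604.8, -13.6, 259.8]
orientation: [-0.191, -3.134, 0.0]
ft_force: [0.0, 1.1, -3.3]
width: 13.4
grasp_force: 30.0
```

```bash
python3 w.py 604.3 -13.7 177.9 83
```

```text
t 16.7 pos [604.8 -13.6 259.8] yaw 83.0 q [-0.04  0.37  1.66 -0.    1.11 -1.49] F [ 0.   1.1 -3.3] w 13.4 g 30.0
turn first 0.0006 then linear mm [ 0.4 -0.1 81.9] norm 82.0 tilt z [-0.0013  0.     -1.    ]
```

Tip is at about z 124, inside the upper eye with no contact. Carrying on in small steps.

>>> arm_command --series '[{"linear": [0,0,0.005],"turn": 0},{"linear": [0,0,0.005],"turn": 0},{"linear": [0,0,0.005],"turn": 0},{"linear": [0,0,0.005],"turn": 0},{"linear": [0,0,0.005],"turn": 0},{"linear": [0,0,0.005],"turn": 0},{"linear": [0,0,0],"turn": 0}]'

```text
t: 17.4
ee_pos: [604.7, -13.7, 229.7]
orientation: [-0.191, -3.134, 0.0]
ft_force: [1.9, -0.1, -2.7]
width: 13.1
grasp_force: 30.0
```

>>> arm_command --series '[{"linear": [0,0,0.004],"turn": 0},{"linear": [0,0,0.004],"turn": 0},{"linear": [0,0,0.004],"turn": 0},{"linear": [0,0,0.004],"turn": 0},{"linear": [0,0,0.004],"turn": 0},{"linear": [0,0,0],"turn": 0}]'

```text
t: 18.0
ee_pos: [604.8, -13.6, 209.9]
orientation: [-0.191, -3.135, 0.0]
ft_force: [-1.1, 0.1, -3.0]
width: 13.1
grasp_force: 30.0
```

No contact force and the tip is at about z 74, already in the lower eye. About 32 mm to go.

>>> arm_command --series '[{"linear": [0,0,0.004],"turn": 0},{"linear": [0,0,0.004],"turn": 0},{"linear": [0,0,0.004],"turn": 0},{"linear": [0,0,0.004],"turn": 0},{"linear": [0,0,0.004],"turn": 0},{"linear": [0,0,0.004],"turn": 0},{"linear": [0,0,0.004],"turn": 0},{"linear": [0,0,0.004],"turn": 0},{"linear": [0,0,0],"turn": 0},{"linear": [0,0,0],"turn": 0}]'

```text
t: 19.0
ee_pos: [605.2, -13.7, 178.6]
orientation: [-0.191, -3.136, 0.0]
ft_force: [0.5, -0.2, -1.8]
width: 13.6
grasp_force: 30.0
```

```bash
python3 w.py 604.3 -13.7 177.9 83; python3 - <<'E'
from h import *
from workcell import ctrl
s=ctrl.get_image('scene')
print(proj(s,[604.3,-13.7,42])-[200,150],proj(s,[604.3,-13.7,135])-[200,150])
cv2.imwrite('pics/g.png',cv2.resize(s['frame'][150:260,190:310],(654,600),interpolation=cv2.INTER_CUBIC))
E
```

```text
t 19.0 pos [605.2 -13.7 178.6] yaw 83.0 q [-0.04  0.47  1.72 -0.    0.95 -1.49] F [ 0.5 -0.2 -1.8] w 13.6 g 30.0
turn first 0.0005 then linear mm [ 0.9 -0.1  0.7] norm 1.0 tilt z [-1.e-04 -0.e+00 -1.e+00]
[52.52744413 79.69771114] [52.99270528 49.46938395]
```

View pics/g.png

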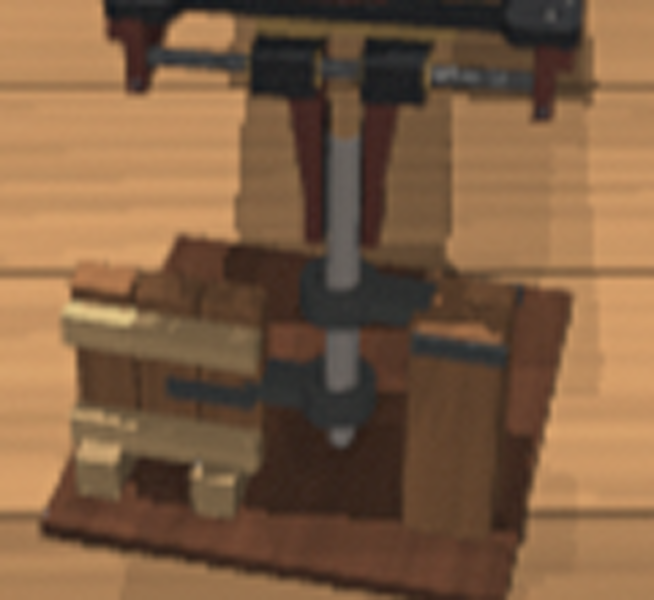

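The view shows the pin through both eyes and still held. Its tip is at about (342,445) in the crop, out below the lower eye and clear of the board. Handing in.

```bash
python3 -c "
from workcell import ctrl
print(ctrl.close_job())"
```

```text
the job is handed in; nothing more can be done
None
```

I handed the job in at about 19 s: both offcuts are in the bin, and the long pin is threaded through the upper and lower eyes, held upright with its tip about 2 cm below the lower eye and clear of the board.

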